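# Change over the bracket in the welding jig

## Robot

A 6-joint arm with a two-finger parallel gripper is mounted at the origin on the work surface. World frame = base frame: x ahead of the robot, y to its left, z up, the work surface at z = 0. Lengths are in m, angles in degrees, forces in N, time in s.
With the tool pointing down it reaches from about 0.4 to 0.825 m from the base axis. Payload 7 kg.
Tool frame: the origin (TCP) lies on the centre line of the jaws, within the pads' length; the fingertips stand 19 mm ahead of it and the grasp point (between the pads) is the TCP (r.tips_ahead is the distance from the TCP to the fingertips, in m); z points along the fingers, y is the line along which they close (so a half turn about z gives the same grasp; the last joint's range is limited). The gripper opens to 88 mm and grips with 3 to 60 N. Pads are 19 mm wide; open, the fingers measure 130 mm over their backs; the gripper's body (78 mm by 193 mm) begins 47 mm behind the grasp point.
Start: joints at [93.111, 20.546, 0.682, 0, -70.136, -16.507], TCP at [0.156, 0.657, 0.246] pointing down, gripper open.
Joint ranges: [-176.03, 176.03], [-82.01, 121.73], [-58.28, 71.71], [-173.87, 95.51], [-174.79, -0.11], [-173.66, 173.66]. Speed limits (degrees/s): [136.94, 136.94, 172.46, 180, 180, 180].

## Interface

Orientations are given as [roll, pitch, yaw] about the fixed x, y, z axes, in that order (R = Rz(yaw) Ry(pitch) Rx(roll)).
In Python, from plant import r, viewer, close_job gives the robot as it stands. The module is installed in compiled form; this text tells all that it offers.
- The arm moves only by the tool arm_command, never from a script. Its arguments are lists of equal length, an entry for each row: "travel": the shift along the world's x, y, z scaled (see below), a list of three; "delta_rot": the turn, a rotation vector about the world's x, y, z scaled (see below), a list of three. In form: {"travel": [[dx, dy, dz], ...], "delta_rot": [[rx, ry, rz], ...]}. A call has 1 to 20 rows; each row is the pose to reach, as a shift and turn from the pose commanded when the call began; what a row does not reach only later rows make up. The controller multiplies each number of a shift by 0.5 m and each number of a turn by 90 degrees. A row lasts 1/8 s, in which the tool goes at most 62.5 mm and 10.7 degrees, less where a joint would pass 70% of its speed; a pose out of reach is approached as far as the arm can. A call with a number of a shift or a turn outside -1 to 1 is refused whole. A call with a gripper value outside its range is refused whole. "grip" is the opening, from 0 (shut) to 1 (fully open), set as the call begins (left out, the last holds). The fingers move at their own pace and stop on an object; "newtons" is the grip in N (left out, the last holds). Time passes only in rows, so rows that repeat a pose let the fingers close. It gives the time, the measured TCP pose, the force, the opening and the grip force at its end, in the units of the state.
- r.get_state(): the state, without advancing time (a new reading comes with each control period).
- viewer.capture(name): name is "scene" or "top" or "wrist"; returns a dict with "img" (400x640x3 uint8, red, green, blue), "camera_matrix" (3x3 intrinsics, pixels), "R" (3x3) and "t" (3): a world point X has camera coordinates R X + t; the wrist camera has in their place "mount" (4x4, takes a point from camera to tool coordinates, whose origin is the TCP and whose axes are the flange's). Camera axes: x right, y down, z forward; pixel columns grow to the right and rows downward; lengths in m; the calibration is good to about 2 mm. A picture is of the moment at which its call begins: read the wrist's pose just before it. There is no depth.
- close_job(): hands the job in; it is judged then, once.
The state is a dict: "time_s": time; "joints": joint angles; "qd": joint speeds; "joint_torque": joint torques, N m; "tcp_pos": TCP position; "eef_rot": TCP orientation; "contact_force": force on the tool from outside, world axes, zero at the start; "moment": the same for the moment, N m; "gripper_width": finger opening in m; "gripper_force": force on a finger pad.
Only numpy, scipy, OpenCV 4.12 (cv2) and the standard library are available. Lean on these libraries where they do the work, as an engineer would, in place of code of your own. Each camera call takes 0.05 s, during which the arm holds its last target. There are 200 camera calls.

## Task

The stirrup bracket in the welding jig is finished. Open the jig's toggle clamp fully, lift the bracket out and hang it by its bow over the bar of the hanging stand, next to the bracket already there; then seat the next bracket, which stands on the bench, flat in the jig between the locating pins and close the clamp fully on it. Lower the brackets into place instead of dropping them, and leave the hung bracket and everything else on the bench where it is.

Things in the scene. Friction and masses are not known exactly. Their poses are not given: they have to be found in the camera images.
- jig: Welding jig fixed to the bench: steel plate 200 (x) x 180 (y) x 10 mm with a toggle clamp on its -x half and a nest for one bracket on its +x half. Origin: centre of the plate's underside, z up; x runs from the clamp's handle to the nest. Closed, the clamp's arm reaches in +x through the bracket's bow, 45 mm up, and its spindle holds down the strip, so nothing can come out or go in.
- nest (a point): Centre of the nest on the plate's top, 63 mm along the jig's +x from its origin, 10 mm up; the seated bracket's origin lies here, its y along the jig's y, either way round. Six locating pins, 10 mm thick, 15 mm high, tapered tips: two along each long side and one at each end of the strip, 1.5 mm play on every side.
- clamp_handle (a joint): Angle of the clamp's handle, rad: 0 = closed and locked, handle upright; 1.10 = fully open, handle laid back towards the jig's -x side, 63 degrees from upright. It turns about the jig's y, drives the arm, and stays where it is left (about 3 N at the grip moves it).
- handle_pivot (a point): Axis of the handle, 36 mm on the -x side of the jig's origin and 30 mm above the bench.
- handle_grip (a point): Point in the handle's black grip, 110 mm from the handle's axis. The grip is 18 mm wide along the jig's y and 16 mm the other way, goes on 22 mm to the handle's end and 50 mm back towards the axis. It can be pinched from above across its 18 mm and led round in an arc.
- stand: Hanging stand fixed to the bench. A round steel bar, 16 mm thick, axis 190 mm above the bench, runs along the stand's x from an upright post (x = 110 mm) to the free end at x = -76 mm, where it turns up at 45 degrees to a tip at x = -98 mm, 212 mm up. Origin: underside of the base plate below the bar, z up. Brackets go on over the free end.
- bracket_done: Finished bracket, in the jig at first: steel strip 140 (y) x 40 (x) x 6 mm with a bow of flat bar (25 mm along x, 6 mm thick) welded on, closing the loop; bow 100 mm wide outside, 88 mm inside along y, crown top 120 mm up. Origin: centre of the strip's underside, z to the crown. About 0.64 kg. Lift it by the crown, pinched across its 25 mm.
- bracket_done_crown (a point): Middle of the underside of the finished bracket's crown, 114 mm above its origin: it rests on the bar. The crown is straight for 32 mm either side of the middle; fingers 27 mm beside the middle leave room for the bar.
- bracket_next: Next bracket, of the same shape and frame (only tacked), standing on its strip on the open bench.
- bracket_hung: Bracket of the same shape and frame already hanging on the bar about 70 mm on the +x side of the stand's origin; to be left there.
- spray_can: Spray can, 66 mm diameter, 190 mm tall; bystander. Origin: underside.
- oil_bottle: Oil bottle, 72 mm diameter, 170 mm tall; bystander. Origin: underside.
- hammer: Hammer with a wooden shaft lying on the bench left of the middle, nearer the robot than the jig and stand; bystander.
- wrench: Open-ended wrench lying on the bench right of the middle, nearer the robot than the jig and stand; bystander.
- wire_brush: Wooden wire brush lying on the bench; bystander.
- g_clamp: Small G-clamp lying on the bench; bystander.
- square_magnet: Welding magnet, 85 mm square, 14 mm high, lying flat; bystander.
- clamp_pad (a point): Rubber tip of the arm's spindle, 18 mm across: on the middle of the strip when closed. Open, the arm stands upright, its highest point 145 mm above the bench, and this tip is 55 mm or more on the -x side of the seated bracket's middle plane.

How it is judged (in metres and radians):
On the way, in this order (a step that is already met when the one before it is completed fails the run):
1. the clamp is opened fully while the finished bracket is still in its nest (value of joint clamp_handle above 0.95 rad and distance between bracket_done and nest below 0.008 m), for 0.1 s.
2. the finished bracket hangs by its bow on the bar, let go (x of bracket_done_crown in the frame of stand between -0.065 and 0.105 m and y of bracket_done_crown in the frame of stand between -0.036 and 0.036 m and height (world z) of bracket_done_crown between 0.19 and 0.206 m and contact force between bracket_done and stand above 2 N and contact force between the fingers and bracket_done below 0.1 N), for 0.2 s.
3. the next bracket is seated in the nest (horizontal distance between bracket_next and nest below 0.005 m and height (world z) of bracket_next below 0.013 m and angle between bracket_next's own z axis and vertical below 0.06 rad and angle between the x axis of bracket_next and the x axis of jig, either way round below 0.08 rad), for 0.1 s.
At the end, for the whole second after the job is handed in: Clamp handle closed (below 0.05 rad) on the next bracket, flat in the nest (centre within 5 mm, 3 mm up, 0.08 rad); finished bracket hanging at rest by its bow on the straight bar (crown height within 8 mm, tilt below 0.35 rad); the other hung bracket within 40 mm of its start (all of step 3 and value of joint clamp_handle below 0.05 rad and x of bracket_done_crown in the frame of stand between -0.065 and 0.105 m and y of bracket_done_crown in the frame of stand between -0.036 and 0.036 m and height (world z) of bracket_done_crown between 0.19 and 0.206 m and angle between bracket_done's own z axis and vertical below 0.35 rad and contact force between bracket_done and stand above 1 N and linear speed of bracket_done below 0.05 m/s and linear speed of bracket_next below 0.02 m/s and distance of bracket_hung from where it was at the start of the episode below 0.04 m); the robot touches nothing.
It fails at once if the bracket already on the bar is pushed more than 40 mm or knocked off (distance of bracket_hung from where it was at the start of the episode above 0.04 m).
It fails at once if the finished bracket is dropped (falls free by more than about 3 cm) (contact force between the fingers and bracket_done below 0.05 N and linear speed of bracket_done above 0.8 m/s).
It fails at once if the next bracket is dropped or knocked over ((contact force between the fingers and bracket_next below 0.05 N and linear speed of bracket_next above 0.8 m/s) or angle between bracket_next's own z axis and vertical above 1.2 rad).
It fails at once if another thing on the bench is shifted more than 40 mm (distance of any of spray_can, oil_bottle, hammer, wrench, wire_brush, g_clamp, square_magnet from where it was at the start of the episode above 0.04 m).
It also fails if it takes over 72 s, if anything falls off the work surface, if the arm or the gripper's body presses on something with over 40 N, if the wrist force passes 120 N, or if a joint passes its speed limit or range.

## Working session

There is one attempt and no reset: what is moved stays moved. The work goes in short steps, Python scripts to look and compute and a tool call to move; the robot and the scene stay as the last step left them, time stands still between calls to the robot, and variables do not carry over. Pictures are saved under pics/ and viewed, at most 10 in all, crops included, and the job is handed in when it is done.

Besides the shell and the picture viewer there is one more tool, called after ">>>" as name(argument=value, ...) on one line, values as JSON. arm_command: Moves the arm, as the interface text tells. Shifts and turns lie within -1 to 1; 1 stands for 0.5 m of shift or 90 degrees of turn. Its arguments: {"type":"object","properties":{"travel":{"type":"array"},"delta_rot":{"type":"array"},"grip":{"type":"number"},"newtons":{"type":"number"}},"required":["travel","delta_rot"]}

```bash
mkdir -p pics; python3 - <<'E'
from plant import r, viewer
import cv2,pickle,numpy as np
print(r.get_state())
for n in("scene","top"):
    c=viewer.capture(n); cv2.imwrite(f"pics/{n}0.png",c["img"][:,:,::-1]); pickle.dump(c,open(n+".pkl","wb"))
    print(n,c["camera_matrix"].tolist(),c["R"].tolist(),c["t"].tolist())
E
```

```text
{'time_s': 0.0, 'joints': array([ 9.31118692e+01,  2.05918625e+01,  6.35097317e-01, -1.82075644e-02,
       -7.01351938e+01, -1.65070015e+01]), 'qd': array([-0.01012709,  0.01339238,  0.01111123, -0.07094859, -0.01726845,
       -0.04626505]), 'joint_torque': array([ 1.48743202e-03, -5.82717061e+01,  2.93052274e+01,  6.99721947e+00,
        6.83462567e-03, -1.49993011e-04]), 'tcp_pos': array([0.15630066, 0.65620442, 0.2446339 ]), 'eef_rot': array([ 1.79906968e+02, -9.71993431e-03, -1.34013250e+01]), 'contact_force': array([-0.02802443,  0.99697504, -0.14688162]), 'moment': array([ 0.01328988,  0.01415163, -0.01136466]), 'gripper_force': 0.0, 'gripper_width': 0.08748609013693853}
scene [[471.8445968147064, 0.0, 326.9182635926662], [0.0, 471.8445968147064, 197.75178757316712], [0.0, 0.0, 1.0]] [[0.8468708986027637, 0.531740691571163, 0.007843342856794892], [0.35153185132331327, -0.5486746027865553, -0.758539081235911], [-0.39904265261366706, 0.645141858186583, -0.6515803436343145]] [-0.48078828486021685, -0.09562385993267793, 1.6085607747875699]
top [[474.4158515626484, 0.0, 322.6275220029594], [0.0, 474.4158515626484, 189.59302013077274], [0.0, 0.0, 1.0]] [[0.022943466245585162, -0.9996692690603518, -0.011616791854016859], [-0.9980374904989079, -0.022225718068962355, -0.058542164419858086], [0.05826461117419722, 0.012937153962941645, -0.9982173436341704]] [0.005495106456230599, 0.5897235092674298, 1.489905422824346]
```

View pics/scene0.png

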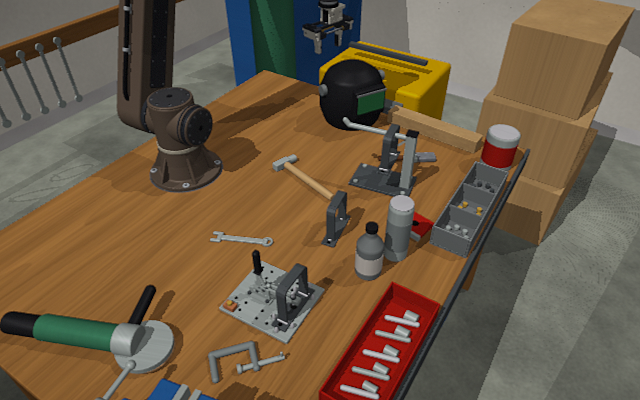

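View pics/top0.png

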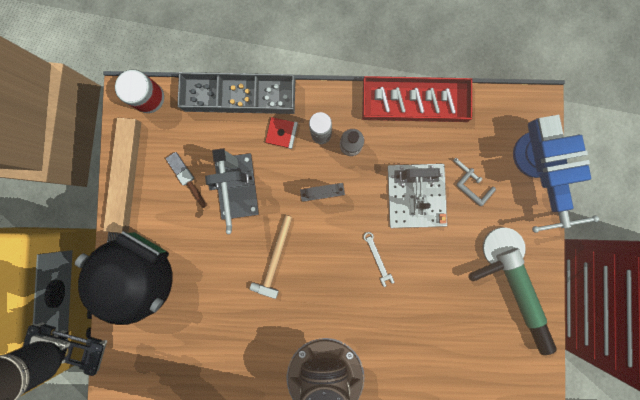

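The top view shows the jig around (417,195) with its handle on the robot side, the next bracket at (322,191), and the stand at (235,185) with the bar's free end at (229,230) pointing at the robot. I'll zoom in on both views.

```bash
cat > h.py <<'E'
import numpy as np,cv2,pickle
from scipy.spatial.transform import Rotation as Ro
def load(n): return pickle.load(open(n+".pkl","rb"))
def cast(c,uv,z):
    K,R,t=c["camera_matrix"],np.array(c["R"]),np.array(c["t"])
    d=R.T@np.linalg.solve(K,[uv[0],uv[1],1]); o=-R.T@t
    return o+d*(z-o[2])/d[2]
def proj(c,X):
    p=c["camera_matrix"]@(np.array(c["R"])@np.array(X)+c["t"]); return p[:2]/p[2]
def wristcam(c,s):
    M=np.array(c["mount"]); T=np.eye(4); T[:3,:3]=Ro.from_euler("xyz",s["eef_rot"],degrees=True).as_matrix(); T[:3,3]=s["tcp_pos"]
    W=np.linalg.inv(T@M); c["R"],c["t"]=W[:3,:3],W[:3,3]; return c
E
python3 - <<'E'
from h import *
c=load("top");im=c["img"][:,:,::-1]
a=cv2.resize(im[140:245,380:480],None,fx=4,fy=4,interpolation=cv2.INTER_CUBIC)
b=cv2.resize(im[140:245,180:280],None,fx=4,fy=4,interpolation=cv2.INTER_CUBIC)
cv2.imwrite("pics/topcrop.png",np.hstack([b,a]))
s=load("scene")["img"][:,:,::-1]
cv2.imwrite("pics/scrop.png",cv2.resize(s[110:360,210:450],None,fx=2.4,fy=2.4,interpolation=cv2.INTER_CUBIC))
for n,p,z in[("jig",(417,195),.01),("next",(322,191),.12),("tip",(229,230),.212),("post",(219,157),.19),("base",(238,186),.0)]:
    print(n,cast(c,p,z).round(3))
E
```

```text
jig [ 0.579 -0.282  0.01 ]
next [0.579 0.019 0.12 ]
tip [0.461 0.272 0.212]
post [0.665 0.312 0.19 ]
base [0.596 0.292 0.   ]
```

View pics/topcrop.png

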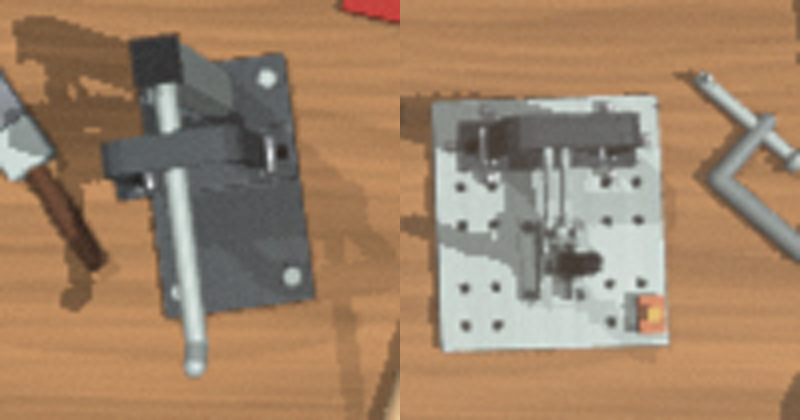

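View pics/scrop.png

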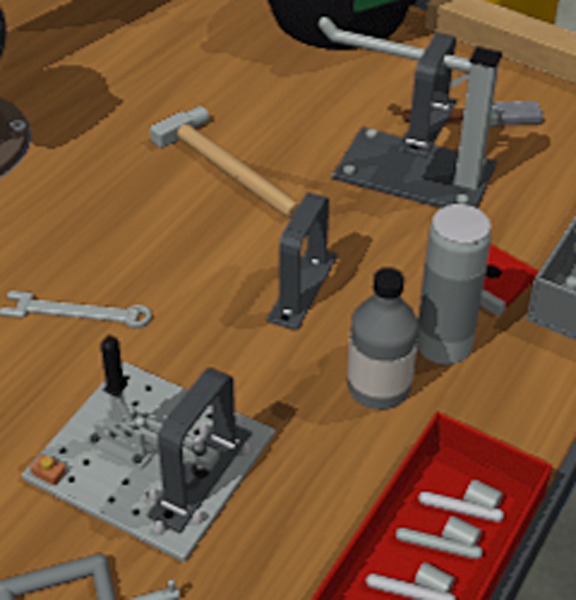

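The crops give clean corners for the jig plate (433,100)/(658,95)/(668,346)/(443,350). The stand bar runs from (168,90) to (190,340), with its tip at about (195,370) and the hung bracket at (185,155). The jig's handle is upright at (580,262).

```bash
python3 - <<'E'
from h import *
from plant import viewer
c=load("top")
J=lambda u,v:(380+(u-400)/4-.4,140+v/4-.4); S=lambda u,v:(180+u/4-.4,140+v/4-.4)
g=c["img"]; hsv=cv2.cvtColor(g,cv2.COLOR_RGB2HSV)
P=np.array([cast(c,J(*p),.01)[:2] for p in[(433,100),(658,95),(668,346),(443,350)]])
print("jig",P.round(4).tolist(),P.mean(0)); xa=(P[0]+P[1]-P[2]-P[3])/2; ya=(P[0]+P[3]-P[1]-P[2])/2
print(np.linalg.norm(xa),np.linalg.norm(ya),np.degrees(np.arctan2(xa[1],xa[0])),np.degrees(np.arctan2(-ya[0],ya[1])))
print("grip",cast(c,J(580,262),.155))
print("crown",[cast(c,J(*p),.13).round(4) for p in[(503,117),(638,113),(638,145),(503,148)]])
for n,p,z in[("far",(170,95),.198),("bend",(190,338),.198),("tip",(195,365),.214)]: print(n,cast(c,S(*p),z))
B=[cast(c,S(*p),.008) for p in[(285,55),(313,297),(165,318)]];print(np.round(B,4).tolist())
# next bracket
m=((hsv[...,2]<95)&(hsv[...,1]<90)).astype(np.uint8); m[:178]=0;m[206:]=0;m[:,:295]=0;m[:,350:]=0
print(cv2.minAreaRect(np.argwhere(m)[:,::-1].astype(np.float32)))
w=viewer.capture("wrist");print(w["mount"],w["camera_matrix"])
E
```

```text
jig [[0.6745, -0.1877], [0.6824, -0.367], [0.4828, -0.3765], [0.4755, -0.1986]] [ 0.57881363 -0.28245302]
0.19960966424399218 0.17870887245409006 2.9266140291884564 2.4336743356787585
grip [ 0.54331125 -0.276954    0.155     ]
crown [array([ 0.6494, -0.2244,  0.13  ]), array([ 0.6545, -0.3234,  0.13  ]), array([ 0.6309, -0.3236,  0.13  ]), array([ 0.6265, -0.2247,  0.13  ])]
far [0.64649841 0.3007599  0.198     ]
bend [0.4765504  0.28075065 0.198     ]
tip [0.45840102 0.27325498 0.214     ]
[[0.7016, 0.2525, 0.008], [0.5078, 0.2239, 0.008], [0.4884, 0.3417, 0.008]]
((321.4703674316406, 191.79847717285156), (10.912050247192383, 41.72767639160156), 81.63410949707031)
[[-8.56706004e-04 -9.57518057e-01 -2.88372046e-01  7.75425057e-02]
 [ 9.99999586e-01 -7.31997475e-04 -5.40291098e-04  7.05773175e-04]
 [ 3.06250873e-04 -2.88372390e-01  9.57518288e-01 -1.38546529e-01]
 [ 0.00000000e+00  0.00000000e+00  0.00000000e+00  1.00000000e+00]] [[321.30984375   0.         322.87074592]
 [  0.         321.30984375 196.52987041]
 [  0.           0.           1.        ]]
```

>>> arm_command(travel=[[0.57,-0.81,0.19],[0.57,-0.81,0.19],[0.57,-0.81,0.19],[0.57,-0.81,0.19],[0.57,-0.81,0.19],[0.57,-0.81,0.19],[0.57,-0.81,0.19],[0.57,-0.81,0.19],[0.57,-0.81,0.19]], delta_rot=[[0,0,0.09],[0,0,0.178],[0,0,0.178],[0,0,0.178],[0,0,0.178],[0,0,0.178],[0,0,0.178],[0,0,0.178],[0,0,0.178]])

```text
time_s: 1.27
tcp_pos: [0.4431, 0.2487, 0.3415]
eef_rot: [-180.0, -0.1, 2.4]
contact_force: [-0.0, 0.7, -1.3]
gripper_width: 0.0874
gripper_force: 0.0
```

>>> arm_command(travel=[[0.12,-1,-0.06],[0.12,-1,-0.06],[0.12,-1,-0.06],[0.12,-1,-0.06],[0.12,-1,-0.06],[0.12,-1,-0.06],[0.12,-1,-0.06],[0.12,-1,-0.06],[0.12,-1,-0.06],[0.12,-1,-0.06],[0.12,-1,-0.06]], delta_rot=[[0,0,0],[0,0,0],[0,0,0],[0,0,0],[0,0,0],[0,0,0],[0,0,0],[0,0,0],[0,0,0],[0,0,0],[0,0,0]])

```text
time_s: 2.65
tcp_pos: [0.5016, -0.2471, 0.3107]
eef_rot: [-180.0, -0.0, 2.7]
contact_force: [0.5, 0.6, -0.0]
gripper_width: 0.0874
gripper_force: 0.0
```

```bash
python3 - <<'E'
from h import *
from plant import r,viewer
s=r.get_state();c=wristcam(viewer.capture("wrist"),s);pickle.dump(c,open("w1.pkl","wb"))
print(s["time_s"],s["tcp_pos"],s["eef_rot"],s["joints"])
cv2.imwrite("pics/w1.png",c["img"][:,:,::-1])
for n,X in[("grip",(.543,-.284,.162)),("nestcrown",(.6417,-.2795,.13)),("c1",(.6745,-.1877,.01)),("c4",(.4755,-.1986,.01))]: print(n,proj(c,X))
E
```

```text
2.65 [ 0.50157404 -0.24707687  0.31073858] [-1.79990538e+02 -2.10993350e-02  2.71381084e+00] [-6.17175409e+00  7.52655111e+00 -8.16634323e+00 -1.30969581e-02
 -7.42877215e+01  9.88891113e+01]
grip [366.08535523 144.09861999]
nestcrown [365.87771748  28.72401475]
c1 [280.66965191  15.98589582]
c4 [287.22162138 175.33502677]
```

View pics/w1.png

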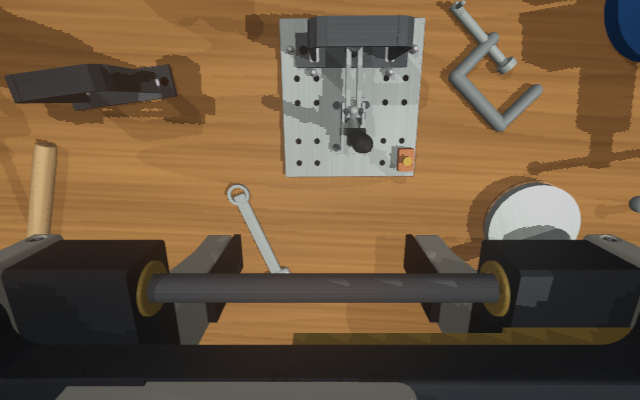

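The wrist view shows the handle top at (363,144), the plate corners at (280,17), (424,17), (413,176) and (287,175), and the crown's front edge at about (309..414,45).

```bash
python3 - <<'E'
from h import *
c=load("w1");hsv=cv2.cvtColor(c["img"],cv2.COLOR_RGB2HSV)
P=np.array([cast(c,p,.01)[:2] for p in[(279.5,17),(424,17),(413.5,176.5),(287,176.5)]])
print(P.round(4).tolist(),P.mean(0)); xa=(P[0]+P[1]-P[2]-P[3])/2; ya=(P[0]+P[3]-P[1]-P[2])/2
print(np.linalg.norm(xa),np.linalg.norm(ya),np.degrees(np.arctan2(xa[1],xa[0])),np.degrees(np.arctan2(-ya[0],ya[1])))
print("grip",cast(c,(363,143.5),.160))
v=hsv[...,2].astype(int)
for row in(22,30,38): print(row,v[row,296:428].tolist())
for col in(330,360,390): print(col,v[0:60,col].tolist())
E
python3 - <<'E'
import cv2
im=cv2.imread("pics/w1.png")
cv2.imwrite("pics/w1c.png",cv2.resize(im[0:190,265:440],None,fx=3.1,fy=3.1,interpolation=cv2.INTER_CUBIC))
E
```

```text
[[0.6733, -0.1863], [0.6815, -0.3627], [0.4821, -0.3754], [0.4738, -0.1983]] [ 0.57768277 -0.28067411]
0.19986012068755707 0.17694423085603775 3.5446801986525402 2.664917206963459
grip [ 0.54315413 -0.28147271  0.16      ]
22 [133, 133, 132, 131, 131, 130, 131, 131, 133, 135, 135, 94, 44, 58, 61, 57, 58, 58, 57, 58, 70, 82, 84, 83, 82, 84, 85, 85, 83, 83, 81, 84, 89, 88, 89, 89, 90, 90, 88, 89, 89, 89, 89, 89, 89, 89, 89, 88, 88, 89, 89, 89, 88, 89, 89, 89, 90, 89, 89, 89, 88, 89, 89, 89, 89, 88, 89, 88, 89, 89, 89, 89, 89, 89, 89, 89, 89, 88, 88, 88, 88, 87, 89, 88, 88, 88, 87, 88, 88, 88, 88, 88, 87, 87, 88, 88, 88, 87, 88, 88, 87, 89, 81, 84, 89, 87, 88, 89, 90, 89, 89, 89, 81, 76, 78, 79, 80, 78, 135, 173, 180, 176, 175, 174, 176, 177, 178, 178, 164, 157, 157, 157]
30 [131, 132, 132, 131, 131, 130, 130, 131, 133, 134, 135, 94, 44, 50, 57, 58, 59, 61, 59, 56, 65, 79, 84, 84, 84, 84, 86, 85, 83, 84, 82, 86, 90, 91, 91, 91, 90, 90, 90, 90, 90, 90, 91, 90, 90, 90, 90, 89, 91, 90, 90, 90, 91, 91, 90, 90, 90, 91, 91, 90, 91, 92, 92, 91, 90, 92, 91, 91, 91, 92, 92, 92, 92, 92, 91, 91, 9
[... 878 characters left out ...]
6, 88, 90, 91, 89, 88, 87, 88, 88, 88, 87, 87, 91, 91, 90, 89, 90, 90, 91, 91, 89, 88, 90, 89, 90, 91, 92, 92, 54, 51, 64, 64, 62, 62, 62, 65, 54, 54, 54, 53, 53, 53]
360 [160, 160, 160, 156, 152, 153, 155, 160, 164, 164, 164, 165, 164, 162, 162, 126, 88, 88, 88, 89, 90, 90, 89, 87, 87, 87, 88, 90, 87, 88, 90, 92, 90, 89, 88, 91, 92, 90, 88, 87, 88, 90, 92, 91, 92, 92, 53, 83, 129, 154, 167, 166, 166, 166, 166, 166, 166, 182, 182, 182]
390 [165, 162, 161, 162, 161, 156, 153, 155, 158, 164, 166, 166, 164, 164, 164, 109, 87, 87, 88, 90, 88, 88, 88, 87, 87, 90, 90, 91, 87, 88, 92, 92, 90, 88, 90, 91, 91, 90, 89, 88, 89, 89, 90, 92, 91, 93, 40, 34, 33, 33, 33, 35, 35, 36, 33, 35, 35, 35, 36, 38]
```

View pics/w1c.png

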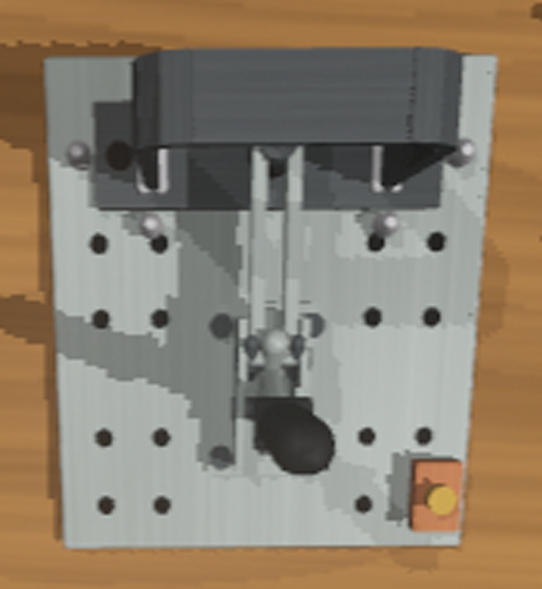

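```bash
python3 - <<'E'
from h import *
c=load("w1")
for p,z in[((360,45.7),.13),((360,15.3),.13),((317,30),.13),((402,30),.13),((308,33),.11),((413,33),.11)]: print(p,cast(c,p,z).round(4))
j=np.array([.5782,-.2812,0]);R=Ro.from_euler("z",2.9,degrees=True).as_matrix()
for X in[(.063,0,.13),(-.036,0,.162),(-.036-.132*np.sin(1.1),0,.03+.132*np.cos(1.1))]: print(X,j+R@X,proj(c,j+R@X))
# strip ends visible front corners z=.016 at crop px
for p in[(92,205),(442,208)]: print("strip",cast(c,(265+p[0]/3.1,p[1]/3.1),.016))
E
```

```text
(360, 45.7) [ 0.6276 -0.2753  0.13  ]
(360, 15.3) [ 0.6522 -0.2734  0.13  ]
(317, 30) [ 0.6386 -0.2358  0.13  ]
(402, 30) [ 0.6422 -0.312   0.13  ]
(308, 33) [ 0.6394 -0.2267  0.11  ]
(413, 33) [ 0.644 -0.327  0.11 ]
(0.063, 0, 0.13) [ 0.64111932 -0.27801264  0.13      ] [364.16980405  29.35506771]
(-0.036, 0, 0.162) [ 0.5422461  -0.28302135  0.162     ] [364.91754485 144.89668575]
(np.float64(-0.15363937152810947), 0, np.float64(0.0898746880281762)) [ 0.42475739 -0.28897307  0.08987469] [354.22179211 234.4330983 ]
strip [ 0.61775005 -0.20652196  0.016     ]
strip [ 0.62320507 -0.3481985   0.016     ]
```

>>> arm_command(travel=[[0.084,-0.067,-0.05],[0.084,-0.067,-0.15],[0.084,-0.067,-0.25],[0.084,-0.067,-0.3],[0.084,-0.067,-0.338],[0.084,-0.067,-0.338]], delta_rot=[[0,0,0],[0,0,0],[0,0,0],[0,0,0],[0,0,0],[0,0,0]])

```text
time_s: 3.45
tcp_pos: [0.5429, -0.2804, 0.1406]
eef_rot: [-180.0, 0.1, 2.7]
contact_force: [0.6, 0.0, 0.6]
gripper_width: 0.0877
gripper_force: 0.0
```

>>> arm_command(travel=[[0,0,0],[0,0,0],[0,0,0],[0,0,0],[0,0,0],[0,0,0]], delta_rot=[[0,0,0],[0,0,0],[0,0,0],[0,0,0],[0,0,0],[0,0,0]], grip=0, newtons=12)

```text
time_s: 4.2
tcp_pos: [0.5433, -0.2819, 0.1415]
eef_rot: [-180.0, 0.0, 2.6]
contact_force: [0.2, 0.1, 1.4]
gripper_width: 0.0329
gripper_force: 0.0
```

>>> arm_command(travel=[[0,0,0],[0,0,0],[0,0,0],[0,0,0]], delta_rot=[[0,0,0],[0,0,0],[0,0,0],[0,0,0]])

```text
time_s: 4.7
tcp_pos: [0.5433, -0.2816, 0.1415]
eef_rot: [-180.0, 0.0, 2.6]
contact_force: [-1.2, 3.6, 1.7]
gripper_width: 0.0179
gripper_force: 12.0
```

```bash
python3 - <<'E'
import numpy as np
L=.112;d=np.radians(2.8)
for a in np.linspace(0,1.14,15)[1:]:
    x=-L*np.sin(a);print([round(v/.5,3) for v in(x*np.cos(d),x*np.sin(d),L*(np.cos(a)-1))],end=",")
E
```

```text
[np.float64(-0.018), np.float64(-0.001), np.float64(-0.001)],[np.float64(-0.036), np.float64(-0.002), np.float64(-0.003)],[np.float64(-0.054), np.float64(-0.003), np.float64(-0.007)],[np.float64(-0.072), np.float64(-0.004), np.float64(-0.012)],[np.float64(-0.089), np.float64(-0.004), np.float64(-0.018)],[np.float64(-0.105), np.float64(-0.005), np.float64(-0.026)],[np.float64(-0.121), np.float64(-0.006), np.float64(-0.035)],[np.float64(-0.136), np.float64(-0.007), np.float64(-0.046)],[np.float64(-0.15), np.float64(-0.007), np.float64(-0.058)],[np.float64(-0.163), np.float64(-0.008), np.float64(-0.07)],[np.float64(-0.175), np.float64(-0.009), np.float64(-0.084)],[np.float64(-0.185), np.float64(-0.009), np.float64(-0.099)],[np.float64(-0.195), np.float64(-0.01), np.float64(-0.114)],[np.float64(-0.203), np.float64(-0.01), np.float64(-0.13)],
```

>>> arm_command(travel=[[-0.018,-0.001,-0.001],[-0.036,-0.002,-0.003],[-0.054,-0.003,-0.007],[-0.072,-0.004,-0.012],[-0.089,-0.004,-0.018],[-0.105,-0.005,-0.026],[-0.121,-0.006,-0.035],[-0.136,-0.007,-0.046],[-0.15,-0.007,-0.058],[-0.163,-0.008,-0.07],[-0.175,-0.009,-0.084],[-0.185,-0.009,-0.099],[-0.195,-0.01,-0.114],[-0.2,-0.01,-0.124],[-0.2,-0.01,-0.124]], delta_rot=[[0,0,0],[0,0,0],[0,0,0],[0,0,0],[0,0,0],[0,0,0],[0,0,0],[0,0,0],[0,0,0],[0,0,0],[0,0,0],[0,0,0],[0,0,0],[0,0,0],[0,0,0]])

```text
time_s: 6.58
tcp_pos: [0.4412, -0.2869, 0.079]
eef_rot: [-180.0, 0.2, 2.6]
contact_force: [-5.7, 0.5, 0.7]
gripper_width: 0.018
gripper_force: 12.0
```

>>> arm_command(travel=[[0,0,0],[0,0,0],[0,0,0.02],[0,0,0.12],[0,0,0.24],[0.02,0,0.34],[0.1,-0.01,0.34],[0.2,-0.02,0.34],[0.3,-0.03,0.32],[0.396,-0.032,0.28],[0.396,-0.032,0.28],[0.396,-0.032,0.28],[0.396,-0.032,0.28],[0.396,-0.032,0.28]], delta_rot=[[0,0,0],[0,0,0],[0,0,0],[0,0,0],[0,0,-0.1],[0,0,-0.2],[0,0,-0.3],[0,0,-0.4],[0,0,-0.5],[0,0,-0.61],[0,0,-0.72],[0,0,-0.83],[0,0,-0.94],[0,0,-1]], grip=0.5, newtons=55)

```text
time_s: 8.32
tcp_pos: [0.6416, -0.3029, 0.2203]
eef_rot: [-180.0, -0.0, -87.6]
contact_force: [0.1, -0.2, 0.4]
gripper_width: 0.0438
gripper_force: 0.0
```

```bash
python3 - <<'E'
from h import *
from plant import r,viewer
s=r.get_state();c=wristcam(viewer.capture("wrist"),s);pickle.dump(c,open("w2.pkl","wb"))
print(s["time_s"],s["tcp_pos"],s["eef_rot"],s["gripper_width"])
im=c["img"][:,:,::-1].copy()
t=viewer.capture("top")["img"][140:245,380:480,::-1]
cv2.imwrite("pics/w2.png",np.hstack([im,cv2.resize(t,(380,400))])[:, :800] if 0 else np.vstack([cv2.resize(im,(560,350)),cv2.resize(t,(238,250)).copy() if 0 else cv2.copyMakeBorder(cv2.resize(t,(238,249)),0,0,0,322,0)]))
for X in[(.6399,-.2745,.13),(.6410,-.3025,.13)]: print(proj(c,X)*.875)
E
```

```text
8.325 [ 0.64158823 -0.30288195  0.22033128] [-1.79969775e+02 -1.60697551e-02 -8.76100692e+01] 0.04379028965353864
[282.4371985 212.9616131]
[282.48647027 183.15235851]
```

View pics/w2.png

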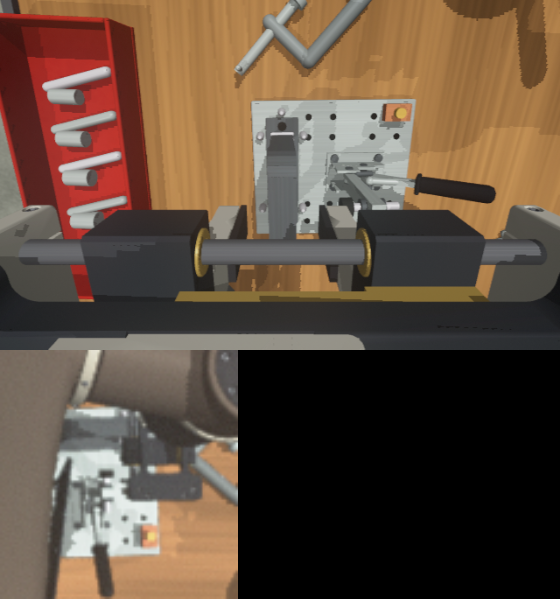

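The handle is laid back fully open, and the crown (268–299, row 183) sits centred between the jaws. Next I descend and grip.

>>> arm_command(travel=[[-0.003,0,-0.08],[-0.003,0,-0.15],[-0.003,0,-0.184],[-0.003,0,-0.184]], delta_rot=[[0,0,0],[0,0,0],[0,0,0],[0,0,0]])

```text
time_s: 8.93
tcp_pos: [0.6396, -0.3028, 0.1269]
eef_rot: [179.9, 0.0, -87.3]
contact_force: [1.1, 0.2, 0.6]
gripper_width: 0.0436
gripper_force: 0.0
```

>>> arm_command(travel=[[0,0,0],[0,0,0],[0,0,0],[0,0,0],[0,0,0]], delta_rot=[[0,0,0],[0,0,0],[0,0,0],[0,0,0],[0,0,0]], grip=0, newtons=55)

```text
time_s: 9.55
tcp_pos: [0.641, -0.3031, 0.129]
eef_rot: [-179.8, -0.1, -87.3]
contact_force: [1.6, 2.1, 5.8]
gripper_width: 0.0237
gripper_force: 55.0
```

>>> arm_command(travel=[[0,0,0.01],[0,0,0.03],[0,0,0.06],[0,0,0.12],[0,0,0.2],[0,0,0.28],[0,0,0.344],[0,0,0.344]], delta_rot=[[0,0,0],[0,0,0],[0,0,0],[0,0,0],[0,0,0],[0,0,0],[0,0,0],[0,0,0]])

```text
time_s: 10.55
tcp_pos: [0.6406, -0.3034, 0.3034]
eef_rot: [-179.7, -0.1, -87.4]
contact_force: [0.5, -0.9, -7.6]
gripper_width: 0.0238
gripper_force: 55.0
```

```bash
python3 - <<'E'
from h import *
from plant import r,viewer
s=r.get_state();c=wristcam(viewer.capture("wrist"),s);pickle.dump(c,open("w3.pkl","wb"))
print(s["time_s"],s["tcp_pos"],s["eef_rot"],s["gripper_width"],s["contact_force"],s["moment"])
a=viewer.capture("scene")["img"][110:360,210:450]
cv2.imwrite("pics/w3.png",np.hstack([cv2.resize(c["img"],(480,300)),cv2.resize(a,(288,300))])[:,:,::-1])
E
```

```text
10.55 [ 0.64062998 -0.30337466  0.30339934] [-1.79690933e+02 -1.08915514e-01 -8.73751013e+01] 0.023797151105674475 [ 0.46064051 -0.90142403 -7.64207005] [-0.27903619 -0.07281439  0.01296778]
```

View pics/w3.png

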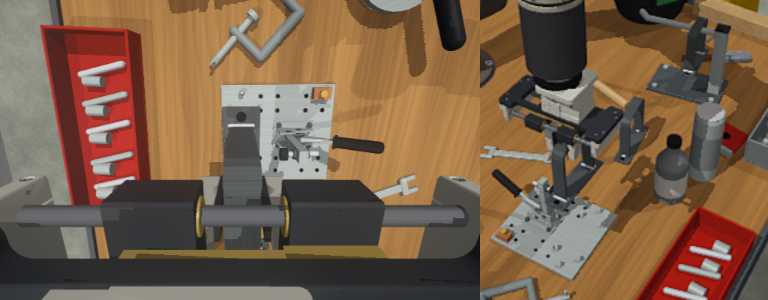

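>>> arm_command(travel=[[-0.02,0.04,0],[-0.06,0.12,0],[-0.11,0.21,0],[-0.16,0.31,0],[-0.21,0.41,0],[-0.26,0.51,0],[-0.3,0.6,0],[-0.34,0.67,0],[-0.36,0.705,0]], delta_rot=[[0,0,0],[0,0,0.01],[0,0,0.02],[0,0,0.03],[0,0,0.04],[0,0,0.05],[0,0,0.06],[0,0,0.06],[0,0,0.06]])

```text
time_s: 11.78
tcp_pos: [0.4576, 0.0507, 0.2977]
eef_rot: [179.8, -0.0, -81.9]
contact_force: [0.9, -0.1, -6.6]
gripper_width: 0.024
gripper_force: 55.0
```

>>> arm_command(travel=[[-0.02,0.06,0],[-0.04,0.14,0],[-0.07,0.22,-0.02],[-0.09,0.3,-0.05],[-0.1,0.36,-0.08],[-0.106,0.388,-0.1],[-0.106,0.388,-0.1],[-0.106,0.388,-0.1],[-0.106,0.388,-0.1]], delta_rot=[[0,0,0],[0,0,0],[0,0,0],[0,0,0],[0,0,0],[0,0,0],[0,0,0],[0,0,0],[0,0,0]])

```text
time_s: 12.9
tcp_pos: [0.4072, 0.2429, 0.25]
eef_rot: [-180.0, 0.0, -82.0]
contact_force: [1.1, 0.6, -5.5]
gripper_width: 0.0241
gripper_force: 55.0
```

```bash
python3 - <<'E'
from h import *
from plant import r,viewer
s=r.get_state();c=wristcam(viewer.capture("wrist"),s)
print(s["time_s"],s["tcp_pos"],s["eef_rot"],s["gripper_width"],s["contact_force"])
a=viewer.capture("scene")["img"][40:240,300:500]
cv2.imwrite("pics/w4.png",np.hstack([cv2.resize(c["img"],(400,250)),cv2.resize(a,(400,400))[:250]])[:,:,::-1] if 0 else cv2.resize(a,(600,600),interpolation=cv2.INTER_CUBIC)[:,:,::-1])
cc=load("scene")
for n,X in[("tip",(.4565,.276,.212)),("bend",(.4765,.2808,.190)),("orig",(.5518,.2914,.190)),("crownmid",(s["tcp_pos"][0]-.0038,s["tcp_pos"][1]+.0267,s["tcp_pos"][2]-.004))]:
    p=proj(cc,X);print(n,p,(p-[300,40])*3)
E
```

```text
12.9 [0.4071849  0.24292331 0.24998505] [-1.79970448e+02  1.94506888e-02 -8.20306029e+01] 0.02414315640280385 [ 1.06223181  0.6074835  -5.49475155]
tip [344.369302   118.14338665] [133.107906   234.43015994]
bend [350.43378887 125.39458784] [151.3013666  256.18376352]
orig [373.35502859 130.94773598] [220.06508578 272.84320794]
crownmid [328.89626238 104.64409215] [ 86.68878715 193.93227646]
```

View pics/w4.png

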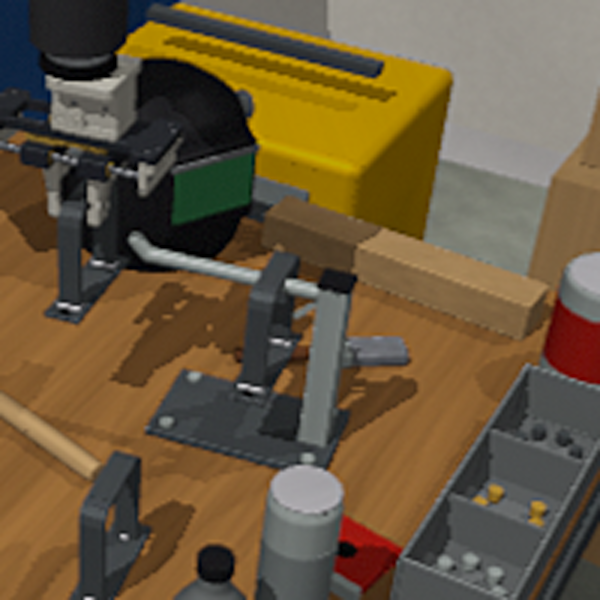

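The tip at (135,240) matches my prediction, and the bracket is level in front of the free end. I'll thread it on.

>>> arm_command(travel=[[0.03,0.004,0],[0.08,0.011,0],[0.13,0.018,0],[0.18,0.025,0],[0.23,0.032,0],[0.258,0.036,0],[0.258,0.036,0],[0.258,0.036,-0.03],[0.258,0.036,-0.06],[0.258,0.036,-0.08],[0.258,0.036,-0.084]], delta_rot=[[0,0,0],[0,0,0],[0,0,0],[0,0,0],[0,0,0],[0,0,0],[0,0,0],[0,0,0],[0,0,0],[0,0,0],[0,0,0]])

```text
time_s: 14.38
tcp_pos: [0.5352, 0.2613, 0.2064]
eef_rot: [179.9, -0.1, -82.0]
contact_force: [0.5, -0.3, -6.7]
gripper_width: 0.0238
gripper_force: 55.0
```

>>> arm_command(travel=[[0,0,-0.005],[0,0,-0.01],[0,0,-0.01],[0,0,-0.01]], delta_rot=[[0,0,0],[0,0,0],[0,0,0],[0,0,0]])

```text
time_s: 14.88
tcp_pos: [0.5362, 0.2618, 0.2032]
eef_rot: [-179.9, 0.0, -82.0]
contact_force: [-0.9, -0.2, -2.3]
gripper_width: 0.0236
gripper_force: 55.0
```

Contact is starting, so I'll go a little lower.

>>> arm_command(travel=[[0,0,-0.003],[0,0,-0.003],[0,0,-0.003]], delta_rot=[[0,0,0],[0,0,0],[0,0,0]])

```text
time_s: 15.25
tcp_pos: [0.5363, 0.2618, 0.202]
eef_rot: [-179.9, 0.0, -82.0]
contact_force: [-2.0, -1.4, 6.1]
gripper_width: 0.0238
gripper_force: 55.0
```

```bash
python3 - <<'E'
from h import *
from plant import r,viewer
s=r.get_state();c=viewer.capture("scene");pickle.dump(c,open("s5.pkl","wb"))
print(s["time_s"],s["tcp_pos"],s["contact_force"],s["moment"])
cv2.imwrite("pics/s5.png",cv2.resize(c["img"][80:240,320:480],(600,600),interpolation=cv2.INTER_CUBIC)[:,:,::-1])
E
```

```text
15.25 [0.5362765  0.26175733 0.20202604] [-1.99709879 -1.37632825  6.0831127 ] [-0.2238369   1.01265961  0.02733886]
```

View pics/s5.png

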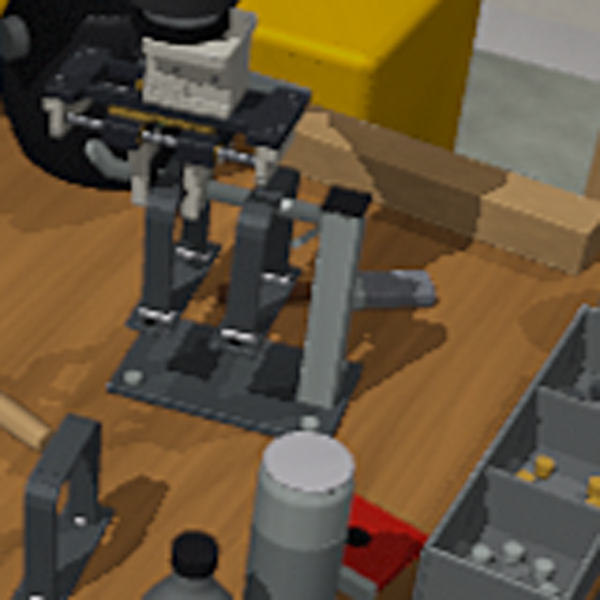

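The bracket rests on the bar, clear of the hung one. That was my tenth picture, so from here on I measure numerically. Next I release and lift.

>>> arm_command(travel=[[0,0,0.003],[0,0,0.003],[0,0,0.003],[0,0,0.003],[0,0,0.01],[0,0,0.03],[0,0,0.07],[0,0,0.14],[0,0,0.2]], delta_rot=[[0,0,0],[0,0,0],[0,0,0],[0,0,0],[0,0,0],[0,0,0],[0,0,0],[0,0,0],[0,0,0]], grip=0.48)

```text
time_s: 16.42
tcp_pos: [0.5361, 0.2616, 0.3032]
eef_rot: [-179.9, 0.0, -82.0]
contact_force: [-0.3, 0.0, -0.1]
gripper_width: 0.0421
gripper_force: 0.0
```

>>> arm_command(travel=[[0.02,-0.08,0],[0.04,-0.2,0],[0.06,-0.31,-0.02],[0.082,-0.404,-0.04],[0.082,-0.404,-0.06],[0.082,-0.404,-0.06],[0.082,-0.404,-0.06]], delta_rot=[[0,0,0],[0,0,0],[0,0,0],[0,0,0],[0,0,0],[0,0,0],[0,0,0]])

```text
time_s: 17.3
tcp_pos: [0.5771, 0.0606, 0.2717]
eef_rot: [-180.0, 0.0, -81.9]
contact_force: [-0.0, -0.4, -0.1]
gripper_width: 0.0419
gripper_force: 0.0
```

```bash
python3 - <<'E'
from h import *
from plant import r,viewer
s=r.get_state();c=wristcam(viewer.capture("wrist"),s);pickle.dump(c,open("w6.pkl","wb"))
print(s["time_s"],s["tcp_pos"],s["eef_rot"])
print("pred crown mid",proj(c,(.577,.02,.12)))
hsv=cv2.cvtColor(c["img"],cv2.COLOR_RGB2HSV);m=((hsv[...,1]<70)&(hsv[...,2]<120)).astype(np.uint8);m[235:]=0
cs,_=cv2.findContours(m,cv2.RETR_EXTERNAL,cv2.CHAIN_APPROX_NONE)
for k in cs:
    if cv2.contourArea(k)>300: print(cv2.contourArea(k),cv2.boundingRect(k),cv2.minAreaRect(k))
v=hsv[...,2]
for row in range(150,236,10): print(row,v[row,285:365].tolist())
# hung/done check in scene: difference vs s5
a=viewer.capture("scene")["img"].astype(int);b=load("s5")["img"].astype(int);z=load("scene")["img"].astype(int)
for n,q in(("s5",b),("start",z)):
    d=(abs(a-q).max(2)>40);print(n,"hung strip/crown region diff",d[130:185,378:405].sum(),"done lower region",d[140:170,352:378].sum())
E
```

```text
17.3 [0.57706853 0.06056553 0.27173405] [-1.79953079e+02  4.84687554e-03 -8.19065620e+01]
pred crown mid [328.63642989 144.23987458]
11237.5 (0, 87, 198, 148) ((99.50999450683594, 173.22409057617188), (124.36490631103516, 230.38845825195312), 49.674163818359375)
3596.0 (305, 74, 35, 122) ((322.6276550292969, 134.32907104492188), (120.69964599609375, 32.68185043334961), 88.09085083007812)
5415.5 (119, 0, 114, 71) ((175.5, 35.0), (70.0, 113.0), 90.0)
550.5 (91, 0, 45, 18) ((113.0, 8.5), (17.0, 44.0), 90.0)
1403.5 (0, 0, 25, 97) ((11.084559440612793, 47.333187103271484), (96.62706756591797, 17.191316604614258), 83.19094848632812)
150 [186, 183, 152, 126, 126, 129, 131, 132, 133, 136, 139, 139, 137, 138, 140, 142, 142, 141, 140, 141, 137, 135, 124, 96, 98, 104, 103, 105, 105, 106, 104, 102, 101, 104, 105, 104, 102, 105, 107, 104, 103, 103, 105, 105, 104, 103, 103, 104, 105, 105, 106, 105, 99, 98, 129, 161, 170, 170, 169, 169, 169, 169, 163, 156, 155, 156, 159, 160, 160, 160, 161, 162, 165, 168, 178, 183, 182, 184, 188, 192]
160 [159, 129, 126, 127, 130, 132, 132, 134, 137, 139, 138, 139,
[... 2565 characters left out ...]
, 173, 173, 173, 176, 177, 177, 177, 176, 176, 176, 177, 177, 177, 178, 179, 182, 184, 184, 183, 185, 189, 192, 193, 192, 191, 192, 194, 195, 195, 193, 191, 187, 185, 183, 185]
230 [193, 196, 196, 194, 193, 190, 187, 186, 187, 188, 191, 193, 196, 196, 195, 192, 189, 188, 189, 186, 181, 181, 184, 187, 188, 188, 186, 184, 185, 186, 184, 183, 185, 186, 187, 186, 184, 183, 182, 180, 180, 178, 174, 173, 173, 174, 175, 177, 178, 177, 176, 176, 176, 177, 177, 177, 177, 178, 182, 184, 185, 185, 185, 189, 192, 193, 191, 191, 192, 193, 195, 194, 193, 190, 187, 184, 183, 184, 160, 139]
s5 hung strip/crown region diff 166 done lower region 192
start hung strip/crown region diff 180 done lower region 557
```

```bash
python3 - <<'E'
from h import *
c=load("w6");v=cv2.cvtColor(c["img"],cv2.COLOR_RGB2HSV)[...,2].astype(float)
L=[];Rr=[]
for row in range(112,182,4):
    p=v[row]
    l=next(u for u in range(323,285,-1) if p[u]>119); q=next(u for u in range(323,365) if p[u]>122)
    a,b=cast(c,(l+.5,row),.12),cast(c,(q-.5,row),.12);L.append(a);Rr.append(b)
    print(row,l,q,a[:2].round(4),b[:2].round(4),round(np.hypot(*(a-b)[:2]),4))
for A in(L,Rr):
    A=np.array(A);print("x=%.4f*y+%.4f"%tuple(np.polyfit(A[:,1],A[:,0],1)))
print("col",[(i,int(v[i,322])) for i in range(66,204,2)])
for row in(184,187,196): print(row,cast(c,(323,row),.12).round(4),cast(c,(323,row),.114).round(4))
E
```

```text
112 305 339 [ 0.6011 -0.0049] [ 0.5725 -0.009 ] 0.0288
116 305 338 [ 0.6007 -0.0016] [ 0.5729 -0.0055] 0.0281
120 305 339 [0.6003 0.0018] [ 0.5715 -0.0022] 0.0291
124 306 339 [0.5989 0.0051] [0.571  0.0012] 0.0283
128 305 339 [0.5994 0.0087] [0.5704 0.0046] 0.0293
132 306 339 [0.5981 0.012 ] [0.5699 0.008 ] 0.0285
136 306 339 [0.5976 0.0155] [0.5693 0.0115] 0.0286
140 306 339 [0.5972 0.019 ] [0.5688 0.015 ] 0.0287
144 306 339 [0.5967 0.0226] [0.5682 0.0185] 0.0288
148 306 339 [0.5963 0.0261] [0.5677 0.0221] 0.0289
152 307 339 [0.5949 0.0296] [0.5671 0.0257] 0.0281
156 308 340 [0.5936 0.0331] [0.5657 0.0291] 0.0282
160 308 340 [0.5931 0.0367] [0.5651 0.0328] 0.0283
164 308 340 [0.5926 0.0404] [0.5645 0.0364] 0.0284
168 308 340 [0.5922 0.0441] [0.564  0.0401] 0.0285
172 308 340 [0.5917 0.0478] [0.5634 0.0438] 0.0286
176 309 340 [0.5903 0.0514] [0.5628 0.0476] 0.0278
180 309 340 [0.5898 0.0552] [0.5622 0.0513] 0.0279
x=-0.1917*y+0.6005
x=-0.1805*y+0.5713
col [(66, 191), (68, 191), (70, 191), (72, 191), (74, 110), (76, 105), (78, 69), (80, 57), (82, 55), (84, 55), (86, 54), (88, 89), (90, 82), (92, 99), (94, 102), (96, 96), (98, 98), (100, 118), (102, 116), (104, 121), (106, 113), (108, 117), (110, 101), (112, 107), (114, 108), (116, 108), (118, 108), (120, 108), (122, 108), (124, 107), (126, 107), (128, 107), (130, 107), (132, 107), (134, 106), (136, 107), (138, 106), (140, 106), (142, 104), (144, 105), (146, 105), (148, 104), (150, 105), (152, 105), (154, 104), (156, 105), (158, 105), (160, 104), (162, 104), (164, 104), (166, 104), (168, 103), (170, 103), (172, 103), (174, 103), (176, 103), (178, 103), (180, 103), (182, 98), (184, 96), (186, 99), (188, 99), (190, 88), (192, 77), (194, 78), (196, 135), (198, 186), (200, 187), (202, 187)]
184 [0.5768 0.0573 0.12  ] [0.5766 0.0588 0.114 ]
187 [0.5764 0.0601 0.12  ] [0.5762 0.0617 0.114 ]
196 [0.5752 0.0688 0.12  ] [0.575  0.0706 0.114 ]
```

```bash
python3 - <<'E'
from h import *
t=load("top");print("can",cast(t,(320.5,124),.19),"bottle",cast(t,(351.5,140.5),.17), cast(t,(351.5,143),.12))
s=load("scene");print("scene can",cast(s,(401.5,204),.19),"bottle cap",cast(s,(371.5,228),.17))
c=load("w6");print("strip end",cast(c,(322,73.3),.006))
E
```

```text
can [0.76549229 0.02689239 0.19      ] bottle [ 0.72348067 -0.06276392  0.17      ] [ 0.72419134 -0.06520571  0.12      ]
scene can [0.77126213 0.02833911 0.19      ] bottle cap [ 0.73959843 -0.0706423   0.17      ]
strip end [ 0.59277733 -0.04656442  0.006     ]
```

>>> arm_command(travel=[[0.019,-0.07,-0.04],[0.019,-0.128,-0.1],[0.019,-0.128,-0.19],[0.019,-0.128,-0.26],[0.019,-0.128,-0.305],[0.019,-0.128,-0.305],[0.019,-0.128,-0.305]], delta_rot=[[0,0,0.027],[0,0,0.027],[0,0,0.027],[0,0,0.027],[0,0,0.027],[0,0,0.027],[0,0,0.027]])

```text
time_s: 18.27
tcp_pos: [0.5873, -0.0038, 0.1198]
eef_rot: [-179.9, -0.0, -79.5]
contact_force: [-0.5, -0.2, 1.2]
gripper_width: 0.0422
gripper_force: 0.0
```

>>> arm_command(travel=[[0,0,0],[0,0,0],[0,0,0],[0,0,0],[0,0,0]], delta_rot=[[0,0,0],[0,0,0],[0,0,0],[0,0,0],[0,0,0]], grip=0, newtons=55)

```text
time_s: 18.9
tcp_pos: [0.5872, -0.0042, 0.1194]
eef_rot: [-179.9, -0.0, -79.5]
contact_force: [0.8, 1.3, 5.8]
gripper_width: 0.0239
gripper_force: 55.0
```

>>> arm_command(travel=[[0,0,0.03],[0,0,0.1],[0,0,0.19],[0,0,0.28],[0.01,-0.05,0.34],[0.03,-0.13,0.362],[0.05,-0.22,0.362],[0.07,-0.32,0.362],[0.085,-0.42,0.362],[0.1,-0.51,0.362],[0.109,-0.57,0.362],[0.109,-0.598,0.362],[0.109,-0.598,0.362],[0.109,-0.598,0.362]], delta_rot=[[0,0,0],[0,0,0],[0,0,0],[0,0,0],[0,0,0],[0,0,-0.02],[0,0,-0.04],[0,0,-0.06],[0,0,-0.08],[0,0,-0.088],[0,0,-0.088],[0,0,-0.088],[0,0,-0.088],[0,0,-0.088]])

```text
time_s: 20.65
tcp_pos: [0.6406, -0.3023, 0.2994]
eef_rot: [180.0, 0.0, -87.4]
contact_force: [0.2, 0.7, -5.6]
gripper_width: 0.0237
gripper_force: 55.0
```

```bash
python3 - <<'E'
from h import *
from plant import r,viewer
s=r.get_state();c=wristcam(viewer.capture("wrist"),s);pickle.dump(c,open("w7.pkl","wb"))
print(s["time_s"],s["tcp_pos"],s["eef_rot"],s["contact_force"],s["moment"])
a=load("w3")["img"];b=c["img"]
va,vb=[cv2.cvtColor(i,cv2.COLOR_RGB2GRAY).astype(np.float32) for i in(a,b)]
# bracket in hand: strip end/crown region at half-res x 220..262, y100..190 -> full x 290..352,y130..232
for box in[(130,232,290,355),(130,175,290,355),(185,232,296,345)]:
    y0,y1,x0,x1=box
    T=va[y0:y1,x0:x1]; r_=cv2.matchTemplate(vb[y0-12:y1+12,x0-12:x1+12],T,cv2.TM_CCOEFF_NORMED)
    _,mx,_,loc=cv2.minMaxLoc(r_);print(box,mx,loc[0]-12,loc[1]-12)
for v in(va,vb):
    print([int(x) for x in v[125:235:2,322]]); print([int(x) for x in v[150,285:360:1]]); print([int(x) for x in v[215,285:360:1]])
E
```

```text
20.65 [ 0.64057828 -0.30233379  0.29936094] [ 1.79958288e+02  4.45859697e-02 -8.74355755e+01] [ 0.16335562  0.70225347 -5.63411153] [-0.14432318  0.00295497  0.03956126]
(130, 232, 290, 355) 0.9073585867881775 1 1
(130, 175, 290, 355) 0.8535980582237244 1 1
(185, 232, 296, 345) 0.8903493285179138 2 1
[189, 106, 143, 143, 198, 191, 191, 190, 192, 96, 92, 102, 54, 52, 49, 49, 49, 49, 49, 90, 194, 220, 84, 74, 74, 73, 74, 73, 72, 73, 73, 72, 72, 72, 72, 71, 72, 71, 71, 71, 70, 71, 70, 80, 80, 82, 79, 80, 79, 95, 94, 95, 95, 97, 94]
[137, 138, 142, 146, 146, 146, 144, 145, 145, 122, 111, 103, 98, 103, 105, 105, 98, 94, 93, 92, 94, 94, 95, 94, 94, 94, 93, 92, 93, 93, 92, 79, 60, 53, 52, 50, 52, 51, 53, 54, 57, 84, 93, 93, 93, 94, 95, 93, 91, 93, 93, 93, 91, 91, 92, 93, 94, 95, 94, 94, 94, 105, 145, 182, 193, 193, 194, 195, 194, 194, 195, 194, 194, 194, 194]
[142, 142, 143, 144, 144, 139, 131, 128, 132, 136, 139, 141, 121, 89, 80, 80, 81, 81, 82, 82, 82, 82, 82, 82, 82, 82, 82, 82, 82, 81, 82, 81, 82, 82, 82, 82, 82, 82, 82, 82, 83, 82, 82, 82, 82, 83, 83, 82, 82, 83, 84, 83, 83, 84, 83, 8
[... 286 characters left out ...]
0, 80, 81, 78, 79, 87, 95, 93, 95, 97, 96]
[141, 146, 146, 145, 144, 145, 146, 146, 128, 161, 189, 167, 119, 103, 103, 105, 106, 99, 95, 94, 94, 94, 95, 94, 95, 96, 95, 94, 94, 93, 99, 103, 104, 105, 88, 77, 66, 56, 55, 62, 82, 93, 95, 94, 94, 94, 94, 94, 94, 94, 92, 93, 93, 92, 93, 93, 94, 95, 95, 95, 94, 94, 93, 172, 193, 194, 194, 194, 194, 194, 194, 194, 194, 193, 194]
[142, 143, 143, 143, 136, 130, 130, 111, 97, 99, 92, 121, 139, 117, 88, 81, 79, 81, 80, 80, 81, 80, 81, 80, 80, 80, 80, 80, 80, 81, 80, 80, 80, 80, 80, 79, 79, 80, 80, 80, 80, 80, 80, 80, 80, 80, 80, 80, 79, 79, 81, 80, 80, 81, 81, 80, 80, 81, 80, 81, 80, 80, 102, 172, 191, 191, 191, 191, 191, 191, 191, 191, 191, 191, 191]
```

>>> arm_command(travel=[[0.002,-0.0034,-0.06],[0.002,-0.0034,-0.14],[0.002,-0.0034,-0.22],[0.002,-0.0034,-0.27],[0.002,-0.0034,-0.3],[0.002,-0.0034,-0.3],[0.002,-0.0034,-0.3],[0.002,-0.0034,-0.3]], delta_rot=[[0,0,0],[0,0,0],[0,0,0],[0,0,0],[0,0,0],[0,0,0],[0,0,0],[0,0,0]])

```text
time_s: 21.7
tcp_pos: [0.6426, -0.3052, 0.1512]
eef_rot: [-179.9, -0.0, -87.5]
contact_force: [-0.3, 0.0, -6.7]
gripper_width: 0.0242
gripper_force: 55.0
```

```bash
python3 - <<'E'
from plant import r
s=r.get_state();print(s["tcp_pos"],s["eef_rot"],s["contact_force"],s["moment"])
E
```

```text
[ 0.64261689 -0.30524074  0.15116882] [-1.79870675e+02 -4.16527783e-02 -8.74543366e+01] [-0.31253898  0.04894886 -6.73945097] [-0.10028346 -0.08016408  0.00779518]
```

>>> arm_command(travel=[[-0.002,0.002,0],[-0.002,0.002,-0.01],[-0.002,0.002,-0.02],[-0.002,0.002,-0.026],[-0.002,0.002,-0.03],[-0.002,0.002,-0.03]], delta_rot=[[0,0,0],[0,0,0],[0,0,0],[0,0,0],[0,0,0],[0,0,0]])

```text
time_s: 22.45
tcp_pos: [0.6408, -0.304, 0.1342]
eef_rot: [180.0, 0.0, -87.5]
contact_force: [-0.2, 0.7, -6.7]
gripper_width: 0.0239
gripper_force: 55.0
```

>>> arm_command(travel=[[0,0,-0.005],[0,0,-0.009],[0,0,-0.012],[0,0,-0.012]], delta_rot=[[0,0,0],[0,0,0],[0,0,0],[0,0,0]])

```text
time_s: 22.95
tcp_pos: [0.6415, -0.305, 0.1297]
eef_rot: [-179.9, -0.1, -87.5]
contact_force: [0.3, -4.3, 0.5]
gripper_width: 0.0239
gripper_force: 55.0
```

>>> arm_command(travel=[[0,0,0],[0,0,0],[0,0,0],[0,0,0.02],[0,0,0.06],[0,0,0.14],[0,0,0.24],[-0.05,0,0.3],[-0.13,0.01,0.3],[-0.22,0.02,0.3],[-0.31,0.03,0.3],[-0.396,0.034,0.3],[-0.396,0.034,0.3],[-0.396,0.034,0.3],[-0.396,0.034,0.3],[-0.396,0.034,0.3],[-0.396,0.034,0.3]], delta_rot=[[0,0,0],[0,0,0],[0,0,0],[0,0,0],[0,0,0],[0,0,0],[0,0,0.1],[0,0,0.2],[0,0,0.3],[0,0,0.4],[0,0,0.5],[0,0,0.61],[0,0,0.72],[0,0,0.83],[0,0,0.94],[0,0,1],[0,0,1]], grip=0.5)

```text
time_s: 25.08
tcp_pos: [0.4429, -0.2871, 0.2793]
eef_rot: [180.0, -0.1, 2.5]
contact_force: [0.4, -0.9, 0.7]
gripper_width: 0.044
gripper_force: 0.0
```

```bash
python3 - <<'E'
from h import *
from plant import r,viewer
s=r.get_state();c=wristcam(viewer.capture("wrist"),s);pickle.dump(c,open("w8.pkl","wb"))
print(s["time_s"],s["tcp_pos"],s["eef_rot"])
v=cv2.cvtColor(c["img"],cv2.COLOR_RGB2GRAY)
print("pred crown mid",proj(c,(.6402,-.2755,.13)),"grip end",proj(c,(.425,-.288,.095)),"crown front ends",proj(c,(.6294,-.2275,.11)),proj(c,(.634,-.3265,.11)))
for row in range(10,130,12): print(row,[int(x) for x in v[row,250:410:2]])
E
```

```text
25.075 [ 0.44292977 -0.28707587  0.27932696] [ 1.79983242e+02 -5.33419076e-02  2.49708012e+00]
pred crown mid [318.1319593  -67.24732513] grip end [322.62306539 194.96810608] crown front ends [259.34465418 -42.29824427] [380.50163549 -42.82586708]
10 [192, 189, 190, 192, 189, 187, 174, 182, 187, 150, 113, 129, 121, 205, 206, 156, 175, 187, 172, 163, 166, 166, 166, 168, 168, 166, 170, 167, 165, 167, 171, 171, 168, 180, 187, 184, 169, 168, 181, 186, 180, 168, 167, 185, 177, 171, 172, 184, 184, 168, 168, 172, 134, 121, 112, 109, 110, 198, 205, 155, 169, 171, 170, 175, 175, 173, 174, 173, 171, 170, 176, 172, 171, 172, 172, 157, 135, 135, 135, 134]
22 [143, 141, 140, 116, 48, 47, 50, 180, 189, 187, 192, 189, 189, 190, 157, 49, 48, 69, 165, 184, 186, 187, 187, 188, 175, 167, 170, 168, 165, 166, 120, 40, 44, 48, 48, 52, 52, 52, 49, 49, 45, 163, 185, 186, 188, 189, 189, 185, 184, 185, 186, 189, 187, 189, 141, 37, 37, 179, 188, 188, 188, 189, 190, 194, 193, 153, 33, 55, 171, 172, 177, 173, 173, 173, 173, 142, 128, 129, 138, 143]
34 [143, 142, 139, 141, 143, 174, 187, 189, 190, 187, 191, 190, 
[... 2429 characters left out ...]
161, 134, 134, 135, 135, 137, 138, 137, 138, 175, 160, 186, 188, 188, 170, 145, 159, 196, 184, 182, 175, 173, 174, 177, 179, 178, 176, 185, 179, 195, 193, 185, 178, 179, 179, 181, 182, 181, 181, 181, 148, 116, 117, 118, 87, 151, 151, 152, 153, 152, 154, 154, 152, 174, 129, 147, 147, 147, 147, 147, 147]
118 [143, 189, 184, 187, 188, 189, 170, 56, 55, 106, 187, 186, 185, 185, 188, 157, 120, 52, 52, 54, 133, 134, 135, 135, 135, 137, 134, 177, 190, 189, 193, 192, 191, 190, 166, 173, 177, 177, 183, 192, 194, 185, 175, 174, 174, 176, 189, 195, 195, 193, 195, 195, 196, 92, 51, 50, 159, 181, 181, 117, 116, 117, 108, 115, 151, 150, 160, 179, 178, 179, 155, 147, 168, 134, 149, 148, 147, 146, 147, 147]
```

>>> arm_command(travel=[[0,0,-0.08],[0,0,-0.18],[0,0,-0.28],[0,0,-0.35],[-0.003,0,-0.398],[-0.003,0,-0.398]], delta_rot=[[0,0,0],[0,0,0],[0,0,0],[0,0,0],[0,0,0],[0,0,0]])

```text
time_s: 25.88
tcp_pos: [0.4402, -0.2868, 0.0782]
eef_rot: [-179.9, 0.2, 2.4]
contact_force: [0.9, 0.3, 0.0]
gripper_width: 0.0439
gripper_force: 0.0
```

>>> arm_command(travel=[[0,0,0],[0,0,0],[0,0,0],[0,0,0],[0,0,0],[0,0,0]], delta_rot=[[0,0,0],[0,0,0],[0,0,0],[0,0,0],[0,0,0],[0,0,0]], grip=0, newtons=14)

```text
time_s: 26.62
tcp_pos: [0.4414, -0.287, 0.0798]
eef_rot: [-180.0, -0.0, 2.5]
contact_force: [-1.7, 4.1, 4.6]
gripper_width: 0.0179
gripper_force: 14.0
```

```bash
python3 - <<'E'
from h import *
from plant import r,viewer
print(r.get_state()["tcp_pos"],r.get_state()["gripper_width"])
t=viewer.capture("top");pickle.dump(t,open("t9.pkl","wb"));o=load("top")
g=[cv2.cvtColor(x["img"],cv2.COLOR_RGB2GRAY) for x in(o,t)]
# nest region: crown+strip far side rows 163..182, cols 393..443
T=g[0][160:184,392:444];R_=cv2.matchTemplate(g[1][154:190,386:450],T,cv2.TM_CCOEFF_NORMED);print("jig nest match",cv2.minMaxLoc(R_))
for row in(170,175):print(g[0][row,392:446:2].tolist(),g[1][row,392:446:2].tolist())
T=g[0][165:195,205:255];R_=cv2.matchTemplate(g[1][159:201,199:261],T,cv2.TM_CCOEFF_NORMED);print("hung",cv2.minMaxLoc(R_))
E
```

```text
[ 0.44144871 -0.28699207  0.07975608] 0.017935877503398576
jig nest match (-0.020231306552886963, 0.9202073812484741, (0, 12), (6, 6))
[141, 124, 103, 101, 98, 94, 85, 69, 77, 97, 99, 104, 100, 101, 101, 104, 101, 103, 104, 100, 104, 99, 105, 92, 198, 206, 167] [156, 155, 113, 114, 111, 107, 94, 79, 85, 98, 109, 115, 116, 115, 111, 110, 112, 108, 111, 114, 116, 112, 119, 108, 163, 222, 186]
[123, 92, 75, 63, 118, 66, 62, 69, 77, 96, 99, 102, 103, 104, 101, 106, 104, 104, 104, 105, 102, 104, 106, 97, 108, 177, 188] [132, 139, 88, 69, 90, 90, 71, 73, 86, 93, 109, 113, 112, 116, 113, 117, 116, 112, 115, 117, 118, 117, 119, 110, 115, 198, 208]
hung (-0.09063605964183807, 0.9169459342956543, (0, 11), (6, 6))
```

>>> arm_command(travel=[[0.008,0,0.01],[0.018,0.001,0.025],[0.028,0.001,0.04],[0.04,0.002,0.054],[0.053,0.003,0.066],[0.067,0.003,0.078],[0.082,0.004,0.089],[0.098,0.005,0.098],[0.114,0.006,0.106],[0.131,0.007,0.112],[0.149,0.008,0.117],[0.167,0.009,0.121],[0.185,0.01,0.123],[0.203,0.01,0.124],[0.208,0.01,0.124],[0.208,0.01,0.124],[0.208,0.01,0.124]], delta_rot=[[0,0,0],[0,0,0],[0,0,0],[0,0,0],[0,0,0],[0,0,0],[0,0,0],[0,0,0],[0,0,0],[0,0,0],[0,0,0],[0,0,0],[0,0,0],[0,0,0],[0,0,0],[0,0,0],[0,0,0]])

```text
time_s: 28.8
tcp_pos: [0.5437, -0.2816, 0.142]
eef_rot: [-179.9, 0.2, 2.5]
contact_force: [-8.6, 7.4, 2.4]
gripper_width: 0.0179
gripper_force: 14.0
```

>>> arm_command(travel=[[0.005,0,0],[0.01,0,0],[0.01,0,0]], delta_rot=[[0,0,0],[0,0,0],[0,0,0]])

```text
time_s: 29.18
tcp_pos: [0.5456, -0.2816, 0.1416]
eef_rot: [-179.9, 0.5, 2.5]
contact_force: [-18.3, 8.1, 6.9]
gripper_width: 0.0177
gripper_force: 14.0
```

The force rises against a hard stop, so the clamp is closed. Next I release and retract.

>>> arm_command(travel=[[-0.008,0,0],[-0.008,0,0],[-0.008,0,0],[-0.008,0,0],[-0.008,0,0.04],[-0.008,0,0.12],[-0.008,0,0.22],[-0.008,0,0.32],[-0.008,0,0.34],[-0.008,0,0.34]], delta_rot=[[0,0,0],[0,0,0],[0,0,0],[0,0,0],[0,0,0],[0,0,0],[0,0,0],[0,0,0],[0,0,0],[0,0,0]], grip=0.6)

```text
time_s: 30.42
tcp_pos: [0.5467, -0.2821, 0.312]
eef_rot: [180.0, -0.1, 2.5]
contact_force: [-0.3, -0.5, -0.3]
gripper_width: 0.0526
gripper_force: 0.0
```

>>> arm_command(travel=[[-0.08,0.06,0],[-0.08,0.069,0],[-0.08,0.069,0],[-0.08,0.069,0]], delta_rot=[[0,0,0],[0,0,0],[0,0,0],[0,0,0]])

```text
time_s: 30.92
tcp_pos: [0.5068, -0.2478, 0.3107]
eef_rot: [-180.0, 0.1, 2.5]
contact_force: [-0.1, -0.1, -0.8]
gripper_width: 0.0527
gripper_force: 0.0
```

```bash
python3 - <<'E'
from h import *
from plant import r,viewer
s=r.get_state();c=wristcam(viewer.capture("wrist"),s);print(s["time_s"],s["tcp_pos"],s["eef_rot"],s["contact_force"])
o=load("w1");g=[cv2.cvtColor(x["img"],cv2.COLOR_RGB2GRAY) for x in(o,c)]
for n,(y0,y1,x0,x1) in dict(plate=(155,178,280,345),handle=(132,156,348,376),nest=(14,66,292,424),arm=(62,118,340,375)).items():
    q=12;yy=max(0,y0-q);R_=cv2.matchTemplate(g[1][yy:y1+q,x0-q:x1+q],g[0][y0:y1,x0:x1],cv2.TM_CCOEFF_NORMED)
    _,m,_,l=cv2.minMaxLoc(R_);print(n,m,l[0]-q,l[1]-(y0-yy))
a=viewer.capture("scene")["img"];gs=[cv2.cvtColor(x,cv2.COLOR_RGB2GRAY) for x in(load("scene")["img"],load("s5")["img"],a)]
for n,k,(y0,y1,x0,x1) in[("hung",0,(125,188,378,400)),("done",1,(130,172,350,380)),("jig",0,(250,345,215,330))]:
    R_=cv2.matchTemplate(gs[2][y0-8:y1+8,x0-8:x1+8],gs[k][y0:y1,x0:x1],cv2.TM_CCOEFF_NORMED);_,m,_,l=cv2.minMaxLoc(R_);print(n,m,l[0]-8,l[1]-8)
E
```

```text
30.925 [ 0.50675643 -0.24779467  0.31070225] [-1.79989014e+02  6.98398169e-02  2.53139436e+00] [-0.0693728  -0.057926   -0.75496482]
plate 0.9499446749687195 -1 3
handle 0.978243887424469 -1 5
nest 0.8945732712745667 -1 6
arm 0.9772300124168396 -1 4
hung 0.8295395374298096 0 0
done 0.6813221573829651 0 0
jig 0.9580410122871399 0 0
```

The handle, arm and nest all match their starting images once I allow for the camera's shift. The hung and finished brackets haven't moved. I'll hand it in.

```bash
python3 -c "
from plant import close_job
print(close_job())"
```

```text
the job is handed in; nothing more can be done
None
```

I handed the job in at about 31 s without a verdict shown: the finished bracket hangs on the bar next to the other one, the next bracket is seated flat in the jig, and the clamp is closed to its stop. In the last camera check the hung brackets had not moved and the jig looked as it did at the start, but I did not check the loose tools on the bench.

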